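Turn the tea carousel

TASK

Turn the tea carousel by pushing its rim, or the upright steel pegs on the rim, with the fingertips, until the red tin stands at the front, in line with the white pointer that sticks out of the carousel's foot. Do not touch or lift the tins, which ride along in their places, do not disturb the mugs and the tea box beside it, and leave the carousel at rest.

Things in the scene. Friction and masses are not known exactly. Their poses are not given: they have to be found in the camera images.
- carousel: wooden turntable, 272 mm across, 18 mm thick. Turns either way without end about its upright centre axis and stays where left: about 1 N at a peg turns it, it coasts only a few degrees. Origin on the axis under the deck, 18 mm above the counter (deck top at 36 mm); the frame turns with it. On its diagonals, 68 mm from the axis, are collars 72 mm across and 8 mm high; tins stand in them with 2 mm play
- peg_0 (a point): centre of the top of an upright steel peg fixed on the carousel's rim, on the carousel frame's +x axis, 118 mm from the turning axis; 16 mm across, 43 mm tall above the deck (top 79 mm above the counter), turns with the carousel; midway between two tins
- peg_1 (a point): centre of the top of an upright steel peg fixed on the carousel's rim, on the carousel frame's +y axis, 118 mm from the turning axis; 16 mm across, 43 mm tall above the deck (top 79 mm above the counter), turns with the carousel; midway between two tins
- peg_2 (a point): centre of the top of an upright steel peg fixed on the carousel's rim, on the carousel frame's -x axis, 118 mm from the turning axis; 16 mm across, 43 mm tall above the deck (top 79 mm above the counter), turns with the carousel; midway between two tins
- peg_3 (a point): centre of the top of an upright steel peg fixed on the carousel's rim, on the carousel frame's -y axis, 118 mm from the turning axis; 16 mm across, 43 mm tall above the deck (top 79 mm above the counter), turns with the carousel; midway between two tins
- post_top (a point): top of the wooden ball (22 mm across) on a thin steel post on the carousel's turning axis, 119 mm above the counter, the carousel's highest point
- foot: fixed black round foot under the carousel, 200 mm across and 14 mm high, on the same axis; origin on the axis at the counter. Its +x axis is the front: a white flat tapered pointer 30 mm wide and 8 mm high lies on the counter along +x and shows from under the deck, its tip 205 mm from the axis. The pointer is on the side away from the robot, turned by up to some 30 degrees either way
- front (a point): the front place: point 68 mm from the carousel's axis in the direction of the white pointer, at the height of the deck's top (36 mm above the counter); the red tin's origin belongs here. It does not turn with the carousel
- tin_red: tea tin, an upright closed cylinder 63 mm across and 58 mm tall with a red body and lid, loose (about 0.1 kg), standing in one of the four collars of the carousel; origin at the centre of its underside, z up; which collar it stands in varies
- tin_green: tea tin, an upright closed cylinder 63 mm across and 58 mm tall with a green body and lid, loose (about 0.1 kg), standing in one of the four collars of the carousel; origin at the centre of its underside, z up; which collar it stands in varies
- tin_white: tea tin, an upright closed cylinder 63 mm across and 58 mm tall with a white body and lid, loose (about 0.1 kg), standing in one of the four collars of the carousel; origin at the centre of its underside, z up; which collar it stands in varies
- tin_blue: tea tin, an upright closed cylinder 63 mm across and 58 mm tall with a blue body and lid, loose (about 0.1 kg), standing in one of the four collars of the carousel; origin at the centre of its underside, z up; which collar it stands in varies
- mug_white: white mug, 80 mm across and 90 mm tall with a handle towards its +y, loose beside the carousel; origin at the centre of its underside; leave alone
- mug_blue: blue mug of the same size, loose beside the carousel; origin at the centre of its underside; leave alone
- tea_box: purple carton with a yellow band, 75 x 125 x 75 mm (x, y, z), loose beside the carousel; origin at the centre of its underside; leave alone
Not all that is in view belongs to the job. There is more than one size of the tin_red; the job needs the larger.

How it is judged:
By the outcome, as a careful person would: the job done as asked, in the order asked, and still so for the second after the job is handed in, with the robot touching nothing.
It also fails if it takes over 66 s, if anything falls off the work surface, if the arm or the gripper's body presses on something with over 40 N, if the wrist force passes 120 N, or if a joint passes its speed limit or range.

ROBOT

A 6-joint arm with a two-finger parallel gripper is mounted at the origin on the work surface. World frame = base frame: x ahead of the robot, y to its left, z up, the work surface at z = 0. Lengths are in m, angles in degrees, forces in N, time in s.
With the tool pointing down it reaches from about 0.4 to 0.825 m from the base axis. Payload 7 kg.
Tool frame: the origin (TCP) lies at the very end of the fingers, on their centre line; the grasp point (between the pads) lies 19 mm behind it (r.grasp_offset is the z of the grasp point in the tool frame, in m); z points along the fingers, y is the direction in which the jaws open and shut (so a half turn about z gives the same grasp; the last joint's range is limited). The gripper opens to 88 mm and grips with 3 to 60 N. Pads are 19 mm wide; open, the fingers measure 130 mm over their backs; the gripper's body (78 mm by 193 mm) begins 47 mm behind the grasp point.
Start: joints at [-56.603, 20.546, 0.682, 0, -70.136, -16.507], TCP at [0.196, -0.646, 0.227] pointing down, gripper open.
Joint ranges: [-176.03, 176.03], [-82.01, 121.73], [-58.28, 71.71], [-173.87, 95.51], [-174.79, -0.11], [-173.66, 173.66]. Speed limits (degrees/s): [136.94, 136.94, 172.46, 180, 180, 180].

INTERFACE

Orientations are given as [roll, pitch, yaw] about the fixed x, y, z axes, in that order (R = Rz(yaw) Ry(pitch) Rx(roll)).
In Python, from plant import r gives the robot as it stands.
- The arm moves only by the tool carry_out, never from a script. Its argument "plan" is a list of rows, each a list of 6 numbers: the shift along the world's x, y, z in m, then the turn, a rotation vector about the world's x, y, z in rad. In form: [[tx, ty, tz, wx, wy, wz], ...]. A call has 1 to 12 rows; each row shifts and turns the pose as measured when the row begins; what a row does not reach is not made up. A row lasts 1/12 s, in which the tool goes at most 41.7 mm and 7.16 degrees, less where a joint would pass 70% of its speed; a pose out of reach is approached as far as the arm can. A call with a gripper value outside its range is refused whole. "fingers" is the closure, from -1 (fully open) to 1 (shut), set as the call begins (left out, the last holds). The fingers move at their own pace and stop on an object; "force" is the grip in N (left out, the last holds). Time passes only in rows, so rows that do not move let the fingers close. It gives the time, the measured TCP pose, the force and the opening at its end, in the units of the state.
- r.get_state(): the state, without advancing time (a new reading comes with each control period).
- r.capture(name): name is "scene" or "top" or "wrist"; returns the picture (384x512x3 uint8, red, green, blue); there is no depth.
- r.camera_model(name): a dict with "fov_y" (degrees; the focal length in pixels is half the picture's height over the tangent of half this angle, whatever the lens; pixels are square), "cx", "cy" (the principal point, pixels), "k1" (the pictures are not rectified: a ray, as slopes to the right and down, at radius r is drawn at 1 + k1 r^2 times it, then the intrinsics apply), "R" (3x3) and "t" (3): a world point X has camera coordinates R X + t; the wrist camera has in their place "mount" (4x4, takes a point from camera to tool coordinates, whose origin is the TCP and whose axes are the flange's). Camera axes: x right, y down, z forward; pixel columns grow to the right and rows downward; lengths in m; the calibration is good to about 2 mm. A picture is of the moment at which its call begins: read the wrist's pose just before it. camera_model takes no time and is no camera call.
- r.close_job(): hands the job in, once; it reports no verdict.
The state is a dict: "time_s": time; "joints": joint angles; "qd": joint speeds; "joint_torque": joint torques, N m; "tcp_pos": TCP position; "eef_rot": TCP orientation; "contact_force": force on the tool from outside, world axes, zero at the start; "moment": the same for the moment, N m; "gripper_width": finger opening in m.
Only numpy, scipy, OpenCV 4.12 (cv2) and the standard library are available. Lean on these libraries where they do the work, as an engineer would, in place of code of your own. Each camera call takes 0.05 s, during which the arm holds its last target.

## Working session

There is one attempt and no reset: what is moved stays moved. The work goes in short steps, Python scripts to look and compute and a tool call to move; the robot and the scene stay as the last step left them, time stands still between calls to the robot, and variables do not carry over. Pictures are saved under pics/ and viewed, and the job is handed in when it is done.

Besides the shell and the picture viewer there is one more tool, called after ">>>" as name(argument=value, ...) on one line, values as JSON. carry_out: Moves the arm, as the interface text tells. Its arguments: {"type":"object","properties":{"plan":{"type":"array"},"fingers":{"type":"number"},"force":{"type":"number"}},"required":["plan"]}

```bash
mkdir -p pics; ls; python3 - <<'E'
from plant import r
import cv2
for n in("scene","top"):
    im=r.capture(n); cv2.imwrite(f"pics/{n}0.png",im[:,:,::-1])
    print(n,r.camera_model(n))
print(r.get_state())
E
```

```text
pics
scene {'fov_y': 46.146660266279795, 'cx': 257.51533804035705, 'cy': 195.6802742457243, 'k1': -0.17558960863850673, 'R': array([[-0.76067589,  0.64907297,  0.00874465],
       [ 0.33063556,  0.39900825, -0.85526168],
       [-0.55861643, -0.64768565, -0.51812256]]), 't': array([ 0.41435879, -0.1039717 ,  1.28897488])}
top {'fov_y': 56.78998878831083, 'cx': 260.5384231586018, 'cy': 191.81147538492925, 'k1': -0.0652855138435487, 'R': array([[-0.00994447, -0.99977133, -0.01893114],
       [-0.99689052,  0.01139223, -0.07797117],
       [ 0.07816901,  0.01809689, -0.99677586]]), 't': array([0.01399397, 0.58198251, 0.85446949])}
{'time_s': 0.1, 'joints': array([-5.66014645e+01,  2.05882852e+01,  6.37761008e-01, -1.53986942e-02,
       -7.01358178e+01, -1.65062333e+01]), 'qd': array([ 0.01677032,  0.00597438,  0.10265178,  0.08576494,  0.05470037,
       -0.02878709]), 'joint_torque': array([-1.77928672e-03, -5.84162414e+01,  2.93749470e+01,  7.01549694e+00,
        1.01886364e-02, -7.48207776e-05]), 'tcp_pos': array([ 0.19595945, -0.64546727,  0.22570337]), 'eef_rot': array([ 1.79913103e+02, -1.06535576e-02, -1.63112933e+02]), 'contact_force': array([-0.51632888,  0.00295322, -0.3055753 ]), 'moment': array([0.02963404, 0.08616286, 0.01991608]), 'gripper_width': 0.0878765630578488}
```

View pics/scene0.png

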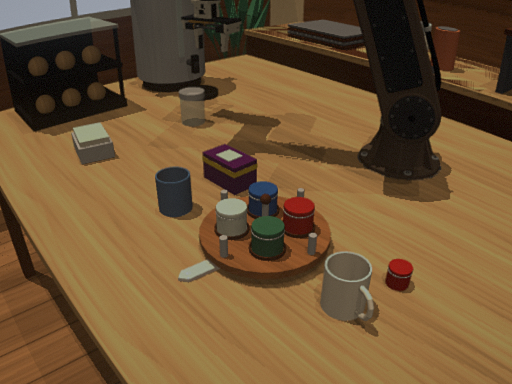

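View pics/top0.png

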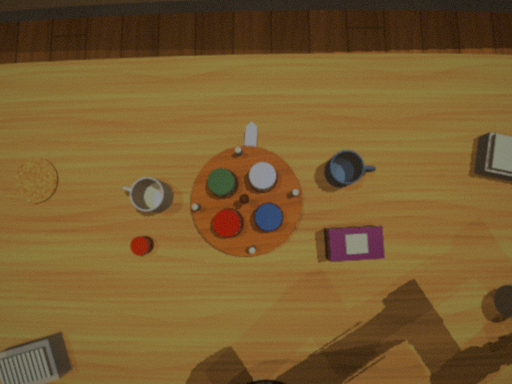

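```bash
python3 - <<'E'
import cv2
im=cv2.imread("pics/top0.png")[110:270,110:310]
cv2.imwrite("pics/top0c.png",cv2.resize(im,None,fx=4,fy=3.75,interpolation=cv2.INTER_CUBIC) if 0 else cv2.resize(im[:150],None,fx=4,fy=4,interpolation=cv2.INTER_CUBIC))
E
cat > h.py <<'E'
import numpy as np, cv2
from plant import r
def KD(m):
    f=192/np.tan(np.radians(m["fov_y"])/2)
    return np.array([[f,0,m["cx"]],[0,f,m["cy"]],[0,0,1.]]),np.array([m["k1"],0,0,0,0.])
def back(name,uv,z):
    m=r.camera_model(name);K,D=KD(m)
    p=cv2.undistortPoints(np.array(uv,float).reshape(-1,1,2),K,D).reshape(-1,2)
    d=np.c_[p,np.ones(len(p))]@m["R"]; c=-m["R"].T@m["t"]
    z=np.broadcast_to(z,len(p))
    return c+d*((z-c[2])/d[:,2])[:,None]
def proj(name,X):
    m=r.camera_model(name);K,D=KD(m)
    return cv2.projectPoints(np.array(X,float).reshape(-1,1,3),cv2.Rodrigues(m["R"])[0],m["t"],K,D)[0].reshape(-1,2)
E
```

```text
(no output)
```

View pics/top0c.png

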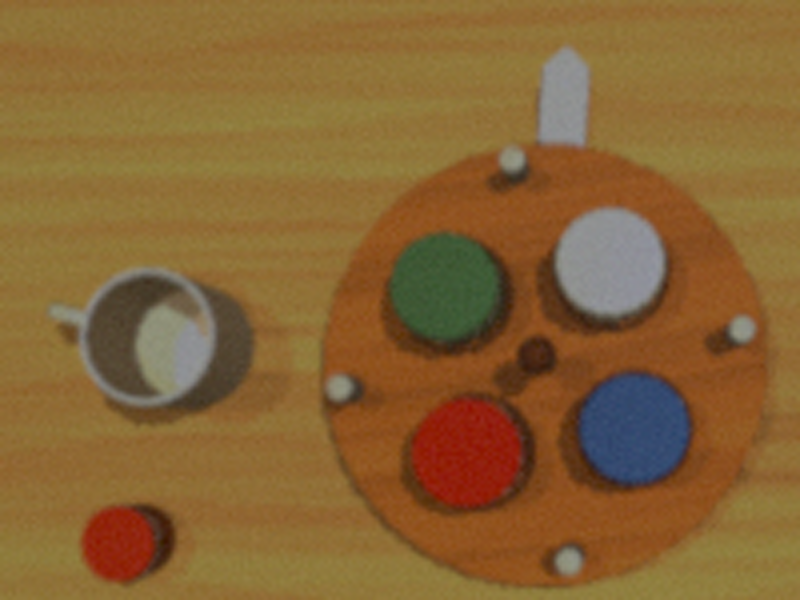

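```bash
cat > m.py <<'E'
from h import *
c=lambda p:(np.array(p)-1.5)/4+110
pegs=back("top",c([[513,158],[742,328],[569,560],[339,386]]),.079)
print(pegs); ctr=pegs.mean(0);print("ctr",ctr,np.linalg.norm(pegs-ctr,axis=1))
ball=back("top",c([[537,353]]),.114);print("ball",ball)
tins=back("top",c([[468,452],[445,287],[610,263],[635,427]]),.094)
for t in tins: print(t,np.linalg.norm((t-ctr)[:2]),np.degrees(np.arctan2(*(t-ctr)[1::-1])))
for t in pegs: print("pegang",np.degrees(np.arctan2(*(t-ctr)[1::-1])))
pt=back("top",c([[567,46],[564,138]]),.008)
for t in pt: print("ptr",t,np.linalg.norm((t-ctr)[:2]),np.degrees(np.arctan2(*(t-ctr)[1::-1])))
d=pt[0]-pt[1];print("dir",np.degrees(np.arctan2(d[1],d[0])))
rim=back("top",c([[323,365],[769,365],[545,586]]),.036);print("rim",rim)
mw=back("top",c([[148,338],[80,338],[214,338],[55,312]]),.09);print("mug",mw)
mb=back("top",[[344,167],[328,167],[326,229],[325,262],[376,168]],[.09,.09,.075,.075,.06]);print("blue/box",mb)
E
python3 m.py
```

```text
[[ 0.6784559   0.05878012  0.079     ]
 [ 0.57721525 -0.07311302  0.079     ]
 [ 0.4452727   0.02789497  0.079     ]
 [ 0.54617054  0.16047016  0.079     ]]
ctr [0.5617786  0.04350806 0.079     ] [0.11767255 0.11763828 0.11754741 0.11799892]
ball [[0.56191922 0.0431187  0.114     ]]
[0.50753484 0.08384529 0.094     ] 0.06759791200683482 143.36443907577578
[0.60143395 0.09673894 0.094     ] 0.06637825882610804 53.31503702069651
[0.61402634 0.0024953  0.094     ] 0.06642192974666423 -38.130750788026106
[ 0.52071535 -0.01065204  0.094     ] 0.06796694893125176 -127.16877301620896
pegang 7.4571328288671745
pegang -82.45982731892283
pegang -172.36720483659863
pegang 97.60095269768944
ptr [0.76503352 0.02969985 0.008     ] 0.2037234187102872 -3.8864398194252696
ptr [0.70519848 0.03205    0.008     ] 0.14387685648885573 -4.56775277776632
dir -2.249261003062669
rim [[ 0.56081281  0.17923413  0.036     ]
 [ 0.55787662 -0.09250129  0.036     ]
 [ 0.42624986  0.04436812  0.036     ]]
mug [[0.57448148 0.26967891 0.09      ]
 [0.57492407 0.30990085 0.09      ]
 [0.57405371 0.23095367 0.09      ]
 [0.59022822 0.32509526 0.09      ]]
blue/box [[ 0.63168269 -0.18531661  0.09      ]
 [ 0.63207897 -0.14857849  0.09      ]
 [ 0.49039373 -0.14307687  0.075     ]
 [ 0.41507647 -0.1392309   0.075     ]
 [ 0.63289618 -0.26834254  0.06      ]]
```

>>> carry_out(plan=[[0.021,0.025,0,0,0,0.115],[0.021,0.025,0,0,0,0.115],[0.021,0.025,0,0,0,0.115],[0.021,0.025,0,0,0,0.115],[0.021,0.025,0,0,0,0.115],[0.021,0.025,0,0,0,0.115],[0.021,0.025,0,0,0,0.115],[0.021,0.025,0,0,0,0.115],[0.021,0.025,0,0,0,0.115],[0.021,0.025,0,0,0,0.115],[0.021,0.025,0,0,0,0.115],[0,0,0,0,0,0]], fingers=0.1)

```text
time_s: 1.1
tcp_pos: [0.4307, -0.3561, 0.219]
eef_rot: [179.4, 0.1, -87.4]
contact_force: [-0.1, 0.1, 0.7]
gripper_width: 0.0394
```

```bash
cat > st.py <<'E'
from h import *
s=r.get_state();np.set_printoptions(precision=4,suppress=True)
C=np.array([.5618,.0435])
print(s["time_s"],s["joints"],s["tcp_pos"],s["eef_rot"],s["contact_force"],s["gripper_width"])
d=s["tcp_pos"][:2]-C
print("polar",np.linalg.norm(d),np.degrees(np.arctan2(d[1],d[0])),"jaw dir",s["eef_rot"][2]-90)
E
python3 st.py
```

```text
1.1 [-19.3784  10.2638 -14.527    0.1988 -65.7952  21.9033] [ 0.4307 -0.3561  0.219 ] [179.3888   0.0512 -87.393 ] [-0.1275  0.138   0.7103] 0.03937734611165197
polar 0.420534778265371 -108.15972042275645 jaw dir -177.39302291241864
```

>>> carry_out(plan=[[0.009,0.038,0.001,0,0,0.007],[0.009,0.038,0.001,0,0,0.007],[0.009,0.038,0.001,0,0,0.007],[0.009,0.038,0,0,0,0.007],[0.009,0.038,0,0,0,0.007],[0.009,0.038,0,0,0,0.007],[0.009,0.038,0,0,0,0.007],[0.009,0.038,0,0,0,0.007],[0.009,0.038,0,0,0,0.007],[0.009,0.038,0,0,0,0.007],[0.009,0.038,0,0,0,0.007],[0.009,0.038,0,0,0,0.007]])

```text
time_s: 2.1
tcp_pos: [0.5358, 0.1145, 0.2195]
eef_rot: [179.1, 0.1, -83.0]
contact_force: [0.9, -1.0, 0.5]
gripper_width: 0.0393
```

```bash
python3 st.py
```

```text
2.1 [ 32.2003   9.4472 -15.1717  -0.5288 -66.1543 -24.9461] [0.5358 0.1145 0.2195] [179.0953   0.1094 -82.9637] [ 0.9087 -1.0105  0.5494] 0.039306742517262426
polar 0.07563125650978428 110.14133835578488 jaw dir -172.9637441870328
```

>>> carry_out(plan=[[0.005,0.022,0,0.001,-0.008,0],[0.003,0.012,-0.01,0.001,-0.007,0.005],[0,0,-0.02,0,0,0],[0,0,-0.02,0,0,0],[0,0,0,0,0,0],[0,0,0,0,0,0]])

```text
time_s: 2.6
tcp_pos: [0.5451, 0.1589, 0.1666]
eef_rot: [180.0, 0.1, -82.3]
contact_force: [0.0, -0.3, 0.0]
gripper_width: 0.0395
```

```bash
python3 st.py; python3 - <<'E'
from h import *
for n in("scene","top"):
    im=r.capture(n)[:,:,::-1]
    im=im[150:320,150:410] if n=="scene" else im[110:260,110:310]
    cv2.imwrite(f"pics/{n}1.png",cv2.resize(im,None,fx=3,fy=3,interpolation=cv2.INTER_CUBIC))
E
```

```text
2.6 [ 35.9251  13.2403 -17.86    -0.1215 -58.8816 -28.1217] [0.5451 0.1589 0.1666] [179.9669   0.1003 -82.2594] [ 0.0034 -0.344   0.0325] 0.03945593855727338
polar 0.1166428908087858 98.23541439408318 jaw dir -172.25943268417217
```

View pics/scene1.png

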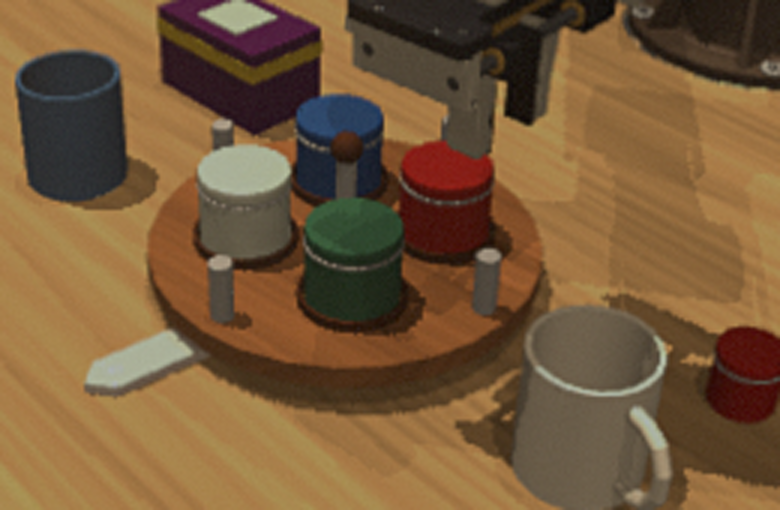

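View pics/top1.png

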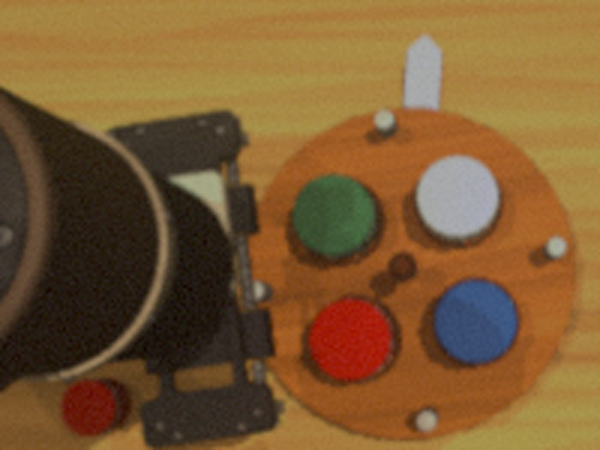

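```bash
python3 - <<'E'
from h import *
s=r.get_state();t=s["tcp_pos"]
# jaw dir angle 7.7deg
u=np.array([np.cos(np.radians(7.7)),np.sin(np.radians(7.7)),0])
P=[t,t+.02*u,t-.02*u]
print((proj("scene",P)-[150,150])*3); print((proj("top",P)-[110,110])*3)
E
```

```text
[[499.13135198 131.52005803]
 [479.13744757 144.57163265]
 [518.44573154 118.90033131]]
[[229.49795352 284.86967504]
 [225.82623943 256.26955153]
 [233.20700095 313.58876211]]
```

>>> carry_out(plan=[[0.001,0.003,-0.025,0,0,0],[0,0,-0.025,0,0,0],[0,0,-0.02,0,0,0],[0,0,-0.015,0,0,0],[0,0,-0.01,0,0,0],[0,0,-0.008,0,0,0],[0,0,-0.004,0,0,0],[0,0,0,0,0,0],[0,0,0,0,0,0]])

```text
time_s: 3.45
tcp_pos: [0.5535, 0.1622, 0.0677]
eef_rot: [-179.0, 0.5, -82.5]
contact_force: [0.2, 0.2, -0.2]
gripper_width: 0.0393
```

```bash
python3 st.py; python3 - <<'E'
from h import *
for n in("scene","top"):
    im=r.capture(n)[:,:,::-1]
    im=im[150:320,150:410] if n=="scene" else im[110:260,110:310]
    cv2.imwrite(f"pics/{n}2.png",cv2.resize(im,None,fx=3,fy=3,interpolation=cv2.INTER_CUBIC))
E
```

```text
3.45 [ 35.781   19.5266 -24.1721   0.0538 -45.1672 -28.3235] [0.5535 0.1622 0.0677] [-178.9832    0.5038  -82.5005] [ 0.1521  0.1859 -0.1665] 0.03933403635399015
polar 0.11897645046797059 93.99851458035127 jaw dir -172.50046978627068
```

View pics/scene2.png

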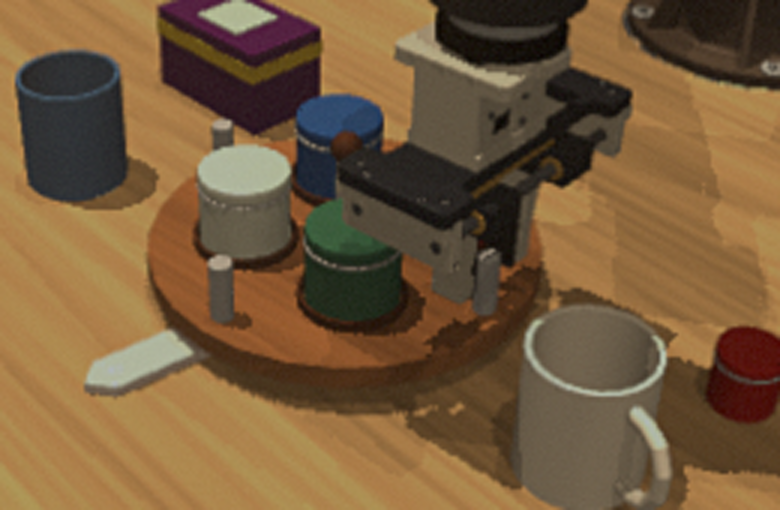

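>>> carry_out(plan=[[-0.004,0,-0.005,-0.001,0.009,0],[-0.003,0,-0.004,-0.001,0.008,0],[-0.001,0,-0.002,0,0,0],[0,0,0,0,0,0]])

```text
time_s: 3.88
tcp_pos: [0.5456, 0.1631, 0.0578]
eef_rot: [-179.9, 0.6, -82.5]
contact_force: [0.5, -0.5, -0.3]
gripper_width: 0.0394
```

```bash
python3 st.py
```

```text
3.8833 [ 35.9763  20.1153 -24.609   -0.6936 -44.8702 -27.977 ] [0.5456 0.1631 0.0578] [-179.8749    0.6245  -82.4898] [ 0.4859 -0.5003 -0.3332] 0.039411767872610685
polar 0.12065928248094383 97.70802475336563 jaw dir -172.48984438097813
```

```bash
cat > arc.py <<'E'
from h import *
import sys
s=r.get_state();C=np.array([.5618,.0435]);R=.120
p=s["tcp_pos"][:2]; d=p-C; th=np.degrees(np.arctan2(d[1],d[0]))
end=float(sys.argv[1]);n=int(sys.argv[2])
yaw_t=end-180 # desired yaw: peg 97.6 -> -82.4
dy=(yaw_t-s["eef_rot"][2]+180)%360-180
dz=.057-s["tcp_pos"][2]
prev=p
for i in range(1,n+1):
    a=np.radians(th+(end-th)*i/n); q=C+R*np.array([np.cos(a),np.sin(a)])
    print([round(x,4) for x in (*(q-prev),dz/n,0,0,np.radians(dy)/n)]); prev=q
print(th,dy)
E
python3 arc.py 67.5 11
```

```text
[np.float64(0.0058), np.float64(-0.0), np.float64(-0.0001), 0, 0, np.float64(-0.0476)]
[np.float64(0.0057), np.float64(0.0004), np.float64(-0.0001), 0, 0, np.float64(-0.0476)]
[np.float64(0.0058), np.float64(0.0001), np.float64(-0.0001), 0, 0, np.float64(-0.0476)]
[np.float64(0.0057), np.float64(-0.0002), np.float64(-0.0001), 0, 0, np.float64(-0.0476)]
[np.float64(0.0057), np.float64(-0.0005), np.float64(-0.0001), 0, 0, np.float64(-0.0476)]
[np.float64(0.0057), np.float64(-0.0007), np.float64(-0.0001), 0, 0, np.float64(-0.0476)]
[np.float64(0.0057), np.float64(-0.001), np.float64(-0.0001), 0, 0, np.float64(-0.0476)]
[np.float64(0.0056), np.float64(-0.0013), np.float64(-0.0001), 0, 0, np.float64(-0.0476)]
[np.float64(0.0055), np.float64(-0.0015), np.float64(-0.0001), 0, 0, np.float64(-0.0476)]
[np.float64(0.0055), np.float64(-0.0018), np.float64(-0.0001), 0, 0, np.float64(-0.0476)]
[np.float64(0.0054), np.float64(-0.0021), np.float64(-0.0001), 0, 0, np.float64(-0.0476)]
97.70802475336563 -30.010155619021873
```

>>> carry_out(plan=[[0,0,0,0,0,0],[0.006,0,0,0,0,-0.048],[0.006,0,0,0,0,-0.048],[0.006,0,0,0,0,-0.048],[0.006,0,0,0,0,-0.048],[0.006,-0.001,0,0,0,-0.048],[0.006,-0.001,0,0,0,-0.048],[0.006,-0.001,0,0,0,-0.048],[0.006,-0.001,0,0,0,-0.048],[0.005,-0.002,0,0,0,-0.048],[0.005,-0.002,0,0,0,-0.048],[0.005,-0.002,0,0,0,-0.048]], fingers=0.45)

```text
time_s: 4.88
tcp_pos: [0.6073, 0.1529, 0.0571]
eef_rot: [179.8, 0.5, -114.0]
contact_force: [-1.6, 0.4, 0.6]
gripper_width: 0.0237
```

```bash
python3 st.py; python3 arc.py 37 12|sed 's/np.float64//g'
```

```text
4.8833 [ 31.6969  24.6455 -17.1573  -0.5761 -47.9086 -55.3242] [0.6073 0.1529 0.0571] [ 179.8101    0.4804 -114.0132] [-1.6299  0.3752  0.6263] 0.023721663336473346
polar 0.11852708756708692 67.4194941777368 jaw dir -204.01323644353565
[(0.0054), (-0.0008), (-0.0), 0, 0, (-0.0422)]
[(0.0048), (-0.0024), (-0.0), 0, 0, (-0.0422)]
[(0.0046), (-0.0026), (-0.0), 0, 0, (-0.0422)]
[(0.0045), (-0.0028), (-0.0), 0, 0, (-0.0422)]
[(0.0044), (-0.003), (-0.0), 0, 0, (-0.0422)]
[(0.0043), (-0.0032), (-0.0), 0, 0, (-0.0422)]
[(0.0041), (-0.0033), (-0.0), 0, 0, (-0.0422)]
[(0.004), (-0.0035), (-0.0), 0, 0, (-0.0422)]
[(0.0038), (-0.0037), (-0.0), 0, 0, (-0.0422)]
[(0.0036), (-0.0039), (-0.0), 0, 0, (-0.0422)]
[(0.0035), (-0.004), (-0.0), 0, 0, (-0.0422)]
[(0.0033), (-0.0042), (-0.0), 0, 0, (-0.0422)]
67.4194941777368 -28.986763556464354
```

Tracks well; contact force about 1.7 N, as expected.

>>> carry_out(plan=[[0.0055,-0.001,0,0,0,-0.042],[0.005,-0.0024,0,0,0,-0.042],[0.0046,-0.0026,0,0,0,-0.042],[0.0045,-0.0028,0,0,0,-0.042],[0.0044,-0.003,0,0,0,-0.042],[0.0043,-0.0032,0,0,0,-0.042],[0.0041,-0.0033,0,0,0,-0.042],[0.004,-0.0035,0,0,0,-0.042],[0.0038,-0.0037,0,0,0,-0.042],[0.0036,-0.0039,0,0,0,-0.042],[0.0035,-0.004,0,0,0,-0.042],[0.0033,-0.0042,0,0,0,-0.042]])

```text
time_s: 5.88
tcp_pos: [0.6578, 0.1144, 0.0563]
eef_rot: [179.6, 0.2, -144.4]
contact_force: [-1.3, 0.5, 0.8]
gripper_width: 0.0241
```

```bash
python3 st.py; python3 arc.py 7 12|sed 's/np.float64//g'
```

```text
5.8833 [ 26.3127  27.9888 -11.4181  -0.5476 -50.4379 -80.3211] [0.6578 0.1144 0.0563] [ 179.6088    0.2228 -144.3574] [-1.3187  0.5075  0.7644] 0.024059877348727325
polar 0.11939597564130344 36.457790967303175 jaw dir -234.357365395387
[(0.0035), (-0.0038), (0.0001), 0, 0, (-0.0417)]
[(0.0028), (-0.0043), (0.0001), 0, 0, (-0.0417)]
[(0.0026), (-0.0044), (0.0001), 0, 0, (-0.0417)]
[(0.0024), (-0.0045), (0.0001), 0, 0, (-0.0417)]
[(0.0022), (-0.0046), (0.0001), 0, 0, (-0.0417)]
[(0.002), (-0.0047), (0.0001), 0, 0, (-0.0417)]
[(0.0018), (-0.0048), (0.0001), 0, 0, (-0.0417)]
[(0.0016), (-0.0049), (0.0001), 0, 0, (-0.0417)]
[(0.0014), (-0.005), (0.0001), 0, 0, (-0.0417)]
[(0.0012), (-0.005), (0.0001), 0, 0, (-0.0417)]
[(0.001), (-0.0051), (0.0001), 0, 0, (-0.0417)]
[(0.0007), (-0.0051), (0.0001), 0, 0, (-0.0417)]
36.457790967303175 -28.642634604612994
```

>>> carry_out(plan=[[0.0033,-0.004,0.0001,0,0,-0.042],[0.0028,-0.0043,0.0001,0,0,-0.042],[0.0026,-0.0044,0.0001,0,0,-0.042],[0.0024,-0.0045,0.0001,0,0,-0.042],[0.0022,-0.0046,0.0001,0,0,-0.042],[0.002,-0.0047,0.0001,0,0,-0.042],[0.0018,-0.0048,0.0001,0,0,-0.042],[0.0016,-0.0049,0.0001,0,0,-0.042],[0.0014,-0.005,0.0001,0,0,-0.042],[0.0012,-0.005,0.0001,0,0,-0.042],[0.001,-0.0051,0.0001,0,0,-0.042],[0.0007,-0.0051,0.0001,0,0,-0.042]])

```text
time_s: 6.88
tcp_pos: [0.6803, 0.0574, 0.0562]
eef_rot: [179.5, -0.0, -174.7]
contact_force: [0.1, 0.7, -0.1]
gripper_width: 0.0242
```

```bash
python3 st.py; python3 arc.py -23 12|sed 's/np.float64//g'
```

```text
6.8833 [  20.859    29.1912   -9.2355   -0.6258  -51.4487 -105.1347] [0.6803 0.0574 0.0562] [ 179.4946   -0.0093 -174.6651] [ 0.0862  0.7413 -0.1085] 0.024200819384570926
polar 0.11928594102650683 6.705453037734714 jaw dir -264.6650842678948
[(0.0012), (-0.0051), (0.0001), 0, 0, (-0.0412)]
[(0.0003), (-0.0052), (0.0001), 0, 0, (-0.0412)]
[(0.0), (-0.0052), (0.0001), 0, 0, (-0.0412)]
[(-0.0002), (-0.0052), (0.0001), 0, 0, (-0.0412)]
[(-0.0004), (-0.0052), (0.0001), 0, 0, (-0.0412)]
[(-0.0006), (-0.0051), (0.0001), 0, 0, (-0.0412)]
[(-0.0008), (-0.0051), (0.0001), 0, 0, (-0.0412)]
[(-0.0011), (-0.0051), (0.0001), 0, 0, (-0.0412)]
[(-0.0013), (-0.005), (0.0001), 0, 0, (-0.0412)]
[(-0.0015), (-0.005), (0.0001), 0, 0, (-0.0412)]
[(-0.0017), (-0.0049), (0.0001), 0, 0, (-0.0412)]
[(-0.0019), (-0.0048), (0.0001), 0, 0, (-0.0412)]
6.705453037734714 -28.334915732105145
```

>>> carry_out(plan=[[0.0011,-0.0051,0.0001,0,0,-0.041],[0.0003,-0.0052,0.0001,0,0,-0.041],[0,-0.0052,0.0001,0,0,-0.041],[-0.0002,-0.0052,0.0001,0,0,-0.041],[-0.0004,-0.0052,0.0001,0,0,-0.041],[-0.0006,-0.0051,0.0001,0,0,-0.041],[-0.0008,-0.0051,0.0001,0,0,-0.041],[-0.0011,-0.0051,0.0001,0,0,-0.041],[-0.0013,-0.005,0.0001,0,0,-0.041],[-0.0015,-0.005,0.0001,0,0,-0.041],[-0.0017,-0.0049,0.0001,0,0,-0.041],[-0.0019,-0.0048,0.0001,0,0,-0.041]])

```text
time_s: 7.88
tcp_pos: [0.6723, -0.0034, 0.0561]
eef_rot: [179.4, -0.1, 155.8]
contact_force: [0.1, 1.2, -0.7]
gripper_width: 0.0241
```

```bash
python3 st.py; python3 arc.py -46 12|sed 's/np.float64//g'
```

```text
7.8833 [  15.9805   28.2723  -10.8844   -0.6698  -50.4822 -129.8043] [ 0.6723 -0.0034  0.0561] [179.3711  -0.0565 155.7519] [ 0.0942  1.2326 -0.7377] 0.02410943717592585
polar 0.12008203484344195 -22.99381581660592 jaw dir 65.75186707049099
[(-0.0017), (-0.0036), (0.0001), 0, 0, (-0.0316)]
[(-0.0018), (-0.0036), (0.0001), 0, 0, (-0.0316)]
[(-0.0019), (-0.0036), (0.0001), 0, 0, (-0.0316)]
[(-0.002), (-0.0035), (0.0001), 0, 0, (-0.0316)]
[(-0.0021), (-0.0034), (0.0001), 0, 0, (-0.0316)]
[(-0.0022), (-0.0033), (0.0001), 0, 0, (-0.0316)]
[(-0.0023), (-0.0033), (0.0001), 0, 0, (-0.0316)]
[(-0.0024), (-0.0032), (0.0001), 0, 0, (-0.0316)]
[(-0.0025), (-0.0031), (0.0001), 0, 0, (-0.0316)]
[(-0.0026), (-0.003), (0.0001), 0, 0, (-0.0316)]
[(-0.0027), (-0.0029), (0.0001), 0, 0, (-0.0316)]
[(-0.0028), (-0.0028), (0.0001), 0, 0, (-0.0316)]
-22.99381581660592 -21.751867070491016
```

>>> carry_out(plan=[[-0.0017,-0.0036,0.0001,0,0,-0.032],[-0.0018,-0.0036,0.0001,0,0,-0.032],[-0.0019,-0.0036,0.0001,0,0,-0.032],[-0.002,-0.0035,0.0001,0,0,-0.032],[-0.0021,-0.0034,0.0001,0,0,-0.032],[-0.0022,-0.0033,0.0001,0,0,-0.032],[-0.0023,-0.0033,0.0001,0,0,-0.032],[-0.0024,-0.0032,0.0001,0,0,-0.032],[-0.0025,-0.0031,0.0001,0,0,-0.032],[-0.0026,-0.003,0.0001,0,0,-0.03],[-0.0015,-0.0016,0.0001,0,0,-0.02],[0,0,0,0,0,0]])

```text
time_s: 8.88
tcp_pos: [0.6498, -0.0386, 0.0563]
eef_rot: [179.2, -0.0, 135.3]
contact_force: [0.5, 0.3, 0.5]
gripper_width: 0.0244
```

```bash
python3 st.py; python3 - <<'E'
from h import *
for n in("scene","top"):
    im=r.capture(n)[:,:,::-1]
    im=im[150:320,150:410] if n=="scene" else im[110:260,160:360]
    k=3 if n=="scene" else 4
    cv2.imwrite(f"pics/{n}3.png",cv2.resize(im,None,fx=k,fy=k,interpolation=cv2.INTER_CUBIC))
E
```

```text
8.8833 [  13.48     26.4317  -14.1864   -0.5656  -48.7025 -147.8456] [ 0.6498 -0.0386  0.0563] [179.1975  -0.0026 135.2638] [0.4821 0.3488 0.4693] 0.024417777941251315
polar 0.12036154495690585 -42.98705506380348 jaw dir 45.263757859842855
```

View pics/scene3.png

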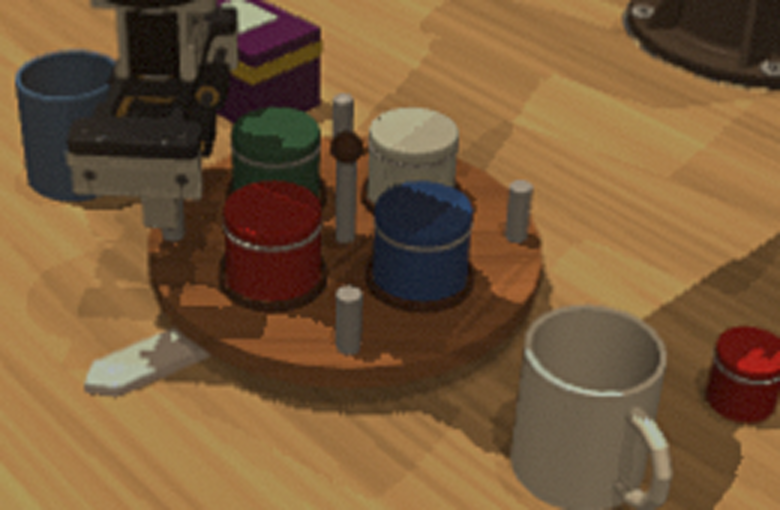

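View pics/top3.png

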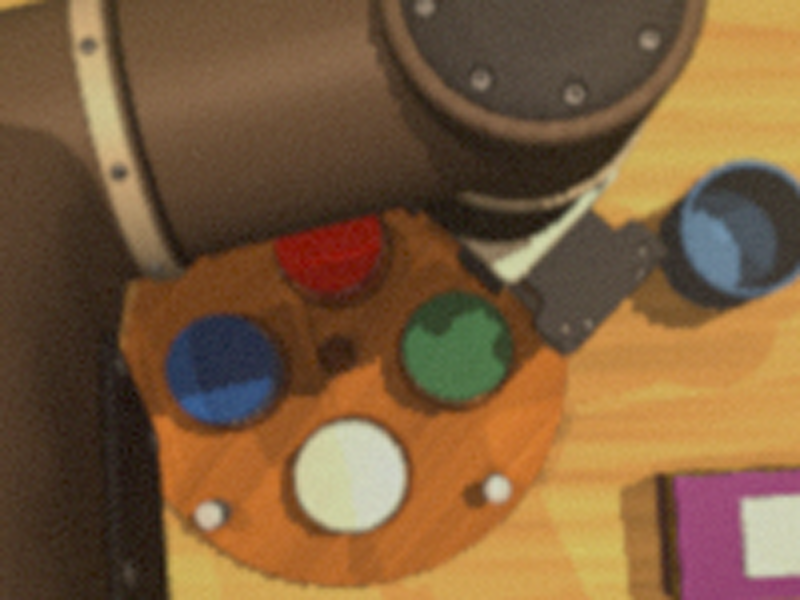

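```bash
python3 - <<'E'
from h import *
C=np.array([.5618,.0435])
a=lambda t:np.degrees(np.arctan2(t[1]-C[1],t[0]-C[0]))
p=back("top",(np.array([[497,487],[210,513]])-1.5)/4+[160,110],.079)
for t in p: print(t,np.linalg.norm(t[:2]-C),a(t))
p=back("scene",(np.array([[348,293],[519,187],[343,101]])-1)/3+150,.079)
for t in p: print("scene peg",t,np.linalg.norm(t[:2]-C),a(t))
p=back("scene",(np.array([[86,386]])-1)/3+150,.006)
for t in p: print("scene tip",t,np.linalg.norm(t[:2]-C),a(t))
im=cv2.imread("pics/top0.png")[115:160,225:275]
cv2.imwrite("pics/ptr.png",cv2.resize(im,None,fx=12,fy=12,interpolation=cv2.INTER_CUBIC))
im=cv2.imread("pics/scene0.png")[245:290,170:225]
cv2.imwrite("pics/ptrs.png",cv2.resize(im,None,fx=12,fy=12,interpolation=cv2.INTER_CUBIC))
E
```

```text
[ 0.48616223 -0.04581685  0.079     ] 0.11704089918101444 -130.25951888173682
[0.47272521 0.11915327 0.079     ] 0.11686631080075274 139.65798814282866
scene peg [0.63918324 0.13213036 0.079     ] 0.11765843213647387 48.87576337071389
scene peg [0.47454504 0.11919791 0.079     ] 0.11551451385530918 139.05677654334357
scene peg [ 0.48895886 -0.0441708   0.079     ] 0.11398246028346998 -129.72144161036604
scene tip [0.76574835 0.02913284 0.006     ] 0.20445377506571893 -4.029549931368951
```

View pics/ptr.png

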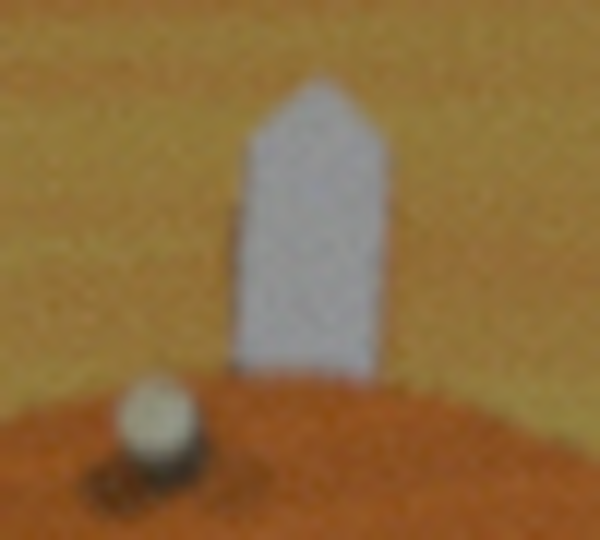

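View pics/ptrs.png

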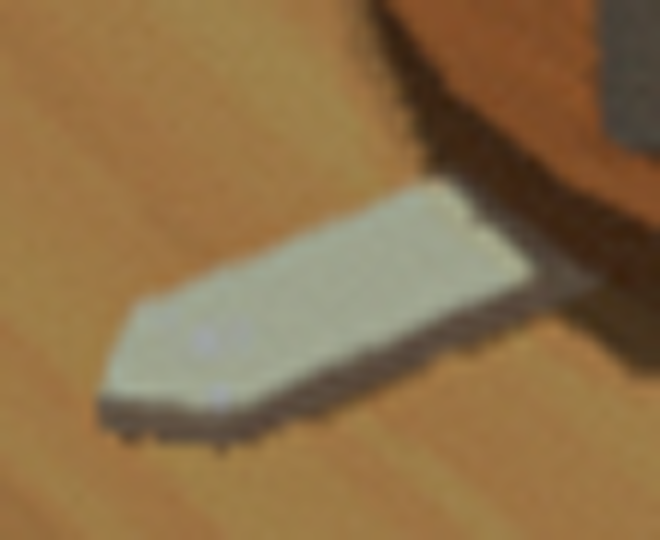

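```bash
python3 - <<'E'
from h import *
C=np.array([.5618,.0435])
a=lambda t:np.degrees(np.arctan2(t[1]-C[1],t[0]-C[0]))
p=back("top",(np.array([[321,72],[319,145],[305.5,368]])-5.5)/12+[225,115],.008)
for t in p: print(t,a(t))
d=p[1]-p[2];print(np.degrees(np.arctan2(d[1],d[0])))
p=back("scene",(np.array([[100,395],[137,303],[238,403],[430,183],[533,268]])-5.5)/12+[170,245],.008)
for t in p: print(t,a(t))
d=(p[1]+p[2]-p[3]-p[4])/2;print(np.degrees(np.arctan2(d[1],d[0])), a((p[1]+p[2])/2),a((p[3]+p[4])/2))
E
```

```text
[0.76656686 0.02990226 0.008     ] -3.7992044556992814
[0.75064796 0.03044419 0.008     ] -3.9547916481577
[0.70242275 0.03366072 0.008     ] -4.002423304021622
-3.81586865416762
[0.76616449 0.02851817 0.008     ] -4.192817524634996
[0.74965119 0.01342085 0.008     ] -9.097105979424503
[0.75029038 0.04378084 0.008     ] 0.08536682284777183
[0.69575036 0.01833236 0.008     ] -10.641118432674757
[0.69530113 0.04659534 0.008     ] 1.3282158371357033
-4.0584761418127835 -4.527172577423024 -4.717827240777908
```

```bash
python3 arc.py -51.2 7|sed 's/np.float64//g'
```

```text
[(-0.002), (-0.0015), (0.0001), 0, 0, (-0.0164)]
[(-0.0018), (-0.0018), (0.0001), 0, 0, (-0.0164)]
[(-0.0018), (-0.0017), (0.0001), 0, 0, (-0.0164)]
[(-0.0018), (-0.0017), (0.0001), 0, 0, (-0.0164)]
[(-0.0019), (-0.0017), (0.0001), 0, 0, (-0.0164)]
[(-0.0019), (-0.0016), (0.0001), 0, 0, (-0.0164)]
[(-0.0019), (-0.0016), (0.0001), 0, 0, (-0.0164)]
-42.83262553808604 -6.569427854648836
```

>>> carry_out(plan=[[-0.0019,-0.0016,0.0001,0,0,-0.016],[-0.0018,-0.0018,0.0001,0,0,-0.016],[-0.0018,-0.0017,0.0001,0,0,-0.016],[-0.0018,-0.0017,0.0001,0,0,-0.016],[-0.0019,-0.0017,0.0001,0,0,-0.016],[-0.0019,-0.0016,0.0001,0,0,-0.016],[-0.0019,-0.0016,0.0001,0,0,-0.016],[0,0,0,0,0,0],[0,0,0,0,0,0]])

```text
time_s: 9.73
tcp_pos: [0.6367, -0.0507, 0.0572]
eef_rot: [179.1, 0.1, 128.4]
contact_force: [1.3, 0.7, -1.0]
gripper_width: 0.0245
```

```bash
python3 st.py; python3 - <<'E'
from h import *
for n in("scene","top"):
    im=r.capture(n)[:,:,::-1]
    im=im[150:320,150:410] if n=="scene" else im[110:260,160:360]
    k=3 if n=="scene" else 4
    cv2.imwrite(f"pics/{n}4.png",cv2.resize(im,None,fx=k,fy=k,interpolation=cv2.INTER_CUBIC))
E
```

```text
9.7333 [  12.7143   25.3366  -16.0008   -0.4449  -47.8466 -154.0455] [ 0.6367 -0.0507  0.0572] [179.1208   0.0564 128.3721] [ 1.2967  0.6945 -0.9639] 0.024493745422346468
polar 0.12037932297900174 -51.513780773370556 jaw dir 38.37211814316325
```

View pics/top4.png

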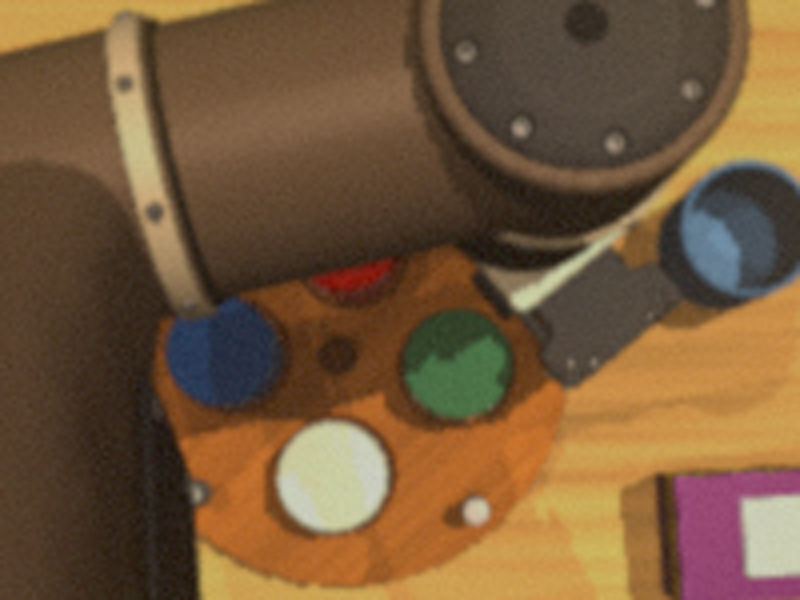

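View pics/scene4.png

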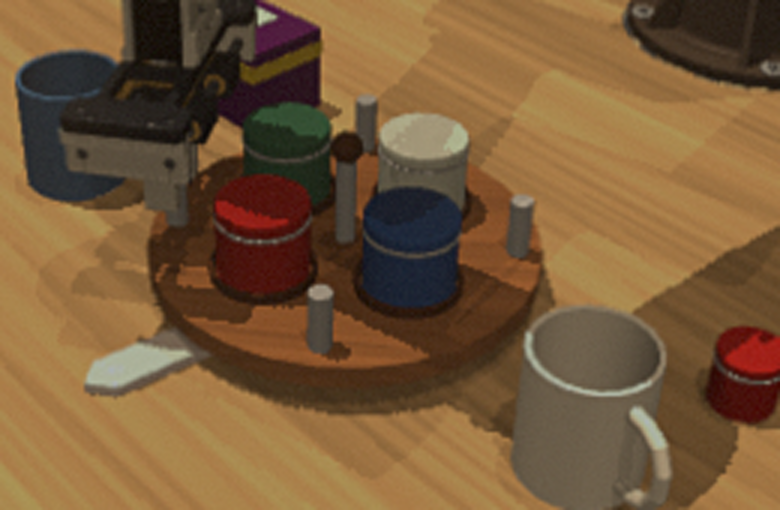

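```bash
python3 - <<'E'
from h import *
C=np.array([.5618,.0435])
a=lambda t:np.degrees(np.arctan2(t[1]-C[1],t[0]-C[0]))
p=back("top",(np.array([[476,510],[198,491]])-1.5)/4+[160,110],.079)
for t in p: print(t,np.linalg.norm(t[:2]-C),a(t))
p=back("scene",(np.array([[320,292],[521,202],[366,102]])-1)/3+150,.079)
for t in p: print("scene peg",t,np.linalg.norm(t[:2]-C),a(t))
E
```

```text
[ 0.47317292 -0.0336211   0.079     ] 0.11748371520892474 -138.97101592224791
[0.48537204 0.12607836 0.079     ] 0.11251852690555368 132.78488962013816
scene peg [0.65138698 0.12067389 0.079     ] 0.11824396691529977 40.74295699092122
scene peg [0.486961   0.13237544 0.079     ] 0.11618829036394027 130.0995969014634
scene peg [ 0.4767898  -0.03217025  0.079     ] 0.11381002121830017 -138.32671590908703
```

>>> carry_out(plan=[[0,0,0,0,0,0],[0,0,0,0,0,0],[0.002,0.0015,0,0,0,0],[0.002,0.0015,0,0,0,0],[0,0,0.01,0,0,0],[0,0,0.015,0,0,0],[0,0,0.02,0,0,0],[0,0,0.03,0,0,0],[0,0,0.03,0,0,0],[0,0,0.03,0,0,0],[0,0,0.02,0,0,0],[0,0,0,0,0,0]], fingers=-0.2)

```text
time_s: 10.83
tcp_pos: [0.6384, -0.0478, 0.222]
eef_rot: [179.5, -0.0, 128.5]
contact_force: [0.2, -0.8, -0.1]
gripper_width: 0.0528
```

>>> carry_out(plan=[[0,-0.03,0,0,0,0.02],[-0.01,-0.035,0,0,0,0.05],[-0.01,-0.035,0,0,0,0.05],[-0.01,-0.035,0,0,0,0.05],[-0.01,-0.035,0,0,0,0.05],[-0.01,-0.035,0,0,0,0.05],[-0.01,-0.035,0,0,0,0.05],[-0.01,-0.035,0,0,0,0.05],[-0.01,-0.035,0,0,0,0.05],[-0.01,-0.03,0,0,0,0.05],[0,0,0,0,0,0],[0,0,0,0,0,0]])

```text
time_s: 11.83
tcp_pos: [0.5431, -0.4001, 0.2318]
eef_rot: [179.1, 0.4, 157.2]
contact_force: [0.4, 0.1, 0.1]
gripper_width: 0.0527
```

```bash
python3 st.py; python3 - <<'E'
from h import *
for n in("scene","top"):
    im=r.capture(n)[:,:,::-1]
    im=im[150:320,150:410] if n=="scene" else im[110:260,160:360]
    k=3 if n=="scene" else 4
    cv2.imwrite(f"pics/{n}5.png",cv2.resize(im,None,fx=k,fy=k,interpolation=cv2.INTER_CUBIC))
E
```

```text
11.8333 [-20.4039  20.2644   1.3488  -0.9867 -70.6832 -92.0805] [ 0.5431 -0.4001  0.2318] [179.0527   0.3644 157.1894] [0.3615 0.132  0.0759] 0.05272078561045346
polar 0.4439738710095 -92.411748688994 jaw dir 67.18944248768938
```

View pics/top5.png

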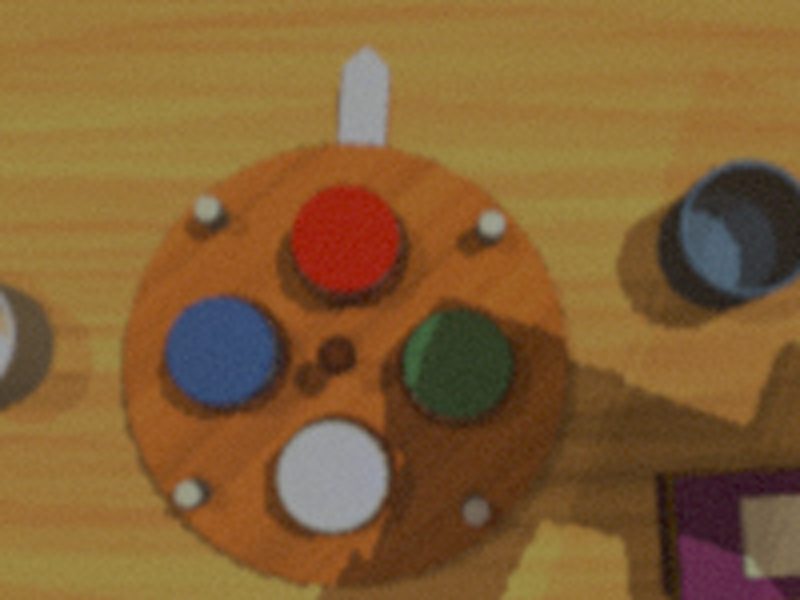

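View pics/scene5.png

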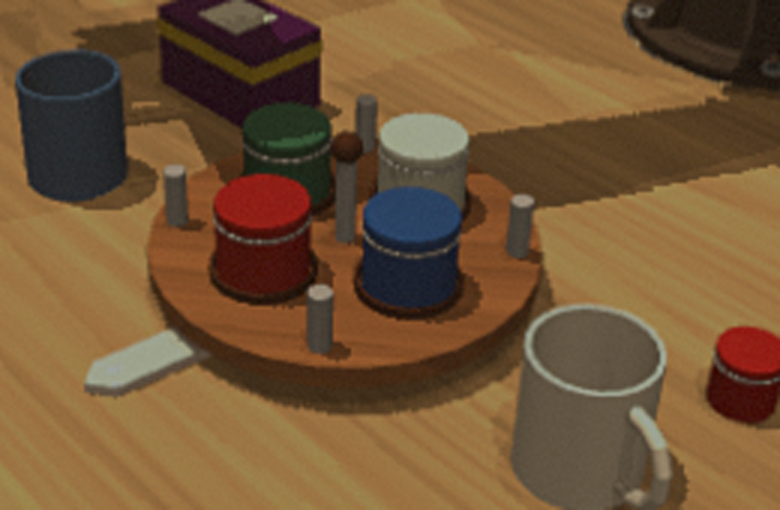

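```bash
python3 - <<'E'
from h import *
p=back("top",(np.array([[208,208],[491,225],[476,510],[190,492]])-1.5)/4+[160,110],.079)
C=p.mean(0)[:2]; print(C)
a=lambda t:np.degrees(np.arctan2(t[1]-C[1],t[0]-C[0]))
print([round(a(t),1) for t in p])
t=back("top",(np.array([[346,239]])-1.5)/4+[160,110],.094)[0];print("red",t,a(t),np.linalg.norm(t[:2]-C))
t=back("top",(np.array([[367,46],[366,85],[362,142]])-1.5)/4+[160,110],.008);print([a(x) for x in t])
p=back("scene",(np.array([[176,171],[320,292],[521,202],[366,102]])-1)/3+150,.079)
c=p.mean(0);print(c,[round(np.degrees(np.arctan2(*(x-c)[1::-1])),1) for x in p])
E
```

```text
[0.56133331 0.04322167]
[np.float64(41.1), np.float64(-49.0), np.float64(-138.9), np.float64(131.2)]
red [0.62827426 0.03888261 0.094     ] -3.70867856799392 0.06708142920189894
[np.float64(-3.797778415642215), np.float64(-4.074893396719861), np.float64(-3.9999611158005006)]
[0.5637991  0.04417024 0.079     ] [np.float64(-49.2), np.float64(41.1), np.float64(131.1), np.float64(-138.7)]
```

```bash
python3 -c "
from plant import r
print(r.close_job())"
```

```text
the job is handed in; nothing more can be done
None
```

The red tin now stands at the front, in line with the white pointer, and the job is handed in at about 12 s of robot time.

I set the open fingertips either side of one rim peg and pushed it clockwise by about 146°. Then I opened the fingers, lifted clear and moved the arm away.

- **Alignment:** in the last pictures, taken with the arm clear, the red tin's bearing from the axis is −3.7° and its collar's is −3.9°. The pointer reads −3.8° to −4.1° from above, and up to about −4.7° in the angled view.
- **Tin position:** the red tin is 67 mm from the axis; it should be 68 mm.
- **At rest:** the two reference pegs measured from above kept their positions between before and after the fingers let go.
- **Surroundings:** the mugs, tea box and small red tin look unmoved by eye, and all four tins sit in their collars.
- **Forces:** the readings I took during the push never passed about 2 N.

While lowering, the tool drifted 8 mm sideways. It did not touch the peg, and I corrected it before pushing. No check failed.

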